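# Load a ferrule in the hand press, release the catch and hold the lever

## Task

First slide the loose brass ferrule over the steel pin of the green hand press until it sits fully home on its seat. Then flip the red safety catch over, away from the lever pivot, until it lies flat, and only then pull the lever by its black knob round to its stop so that the brass nose presses on the ferrule; finish while still holding the lever there, because it springs back if let go. Leave the round tin, the loupe and the little clip where they are.

Things in the scene. Friction and masses are not known exactly. Their poses are not given: they have to be found in the camera images.
- ferrule_center (a point): Loose brass ferrule: an upright open tube, 24 mm outside diameter, 15 mm bore, 38 mm tall, about 45 g, standing on the worktop. The point is its centre, half-way up (19 mm above its lower end). z is its axis.
- ferrule: The same ferrule; this point is the centre of its lower end.
- press: Green hand press, fixed to the worktop: an L-shaped base plate 105 x 150 mm and 12 mm thick. The origin lies on the worktop under the plate; its axes x, y, z (z up) are those used below. Everything on it stands less than 82 mm above the worktop.
- pin_seat (a point): The top of the dark round seat (32 mm across) on the press, 18 mm above the worktop, at the axis of the upright steel pin (12 mm diameter, bevelled tip, 30 mm tall above this point). A ferrule fully home has its lower end at this point.
- lever_pivot (a point): A point on the upright pivot axis of the lever, 60 mm above the worktop (level with lever_knob).
- lever_knob (a point): Middle of the grip of the black upright knob (20 mm diameter, from 40 to 80 mm above the worktop) on the end of the flat steel lever. The knob stands 105 mm from the pivot axis, turns with the lever and keeps its height. The lever arm under it is 16 mm wide, 30 to 40 mm above the worktop.
- lever (a joint): Angle of the lever: 0 at rest, grows as the lever swings clockwise seen from above, 1.31 at its stop, where it points along the press's -x axis. A spring pulls it back to 0; holding it at the stop takes about 7 N at the knob. The red catch blocks it (at about 0.04) until the catch is flipped.
- nose: Brass sprung nose on the lever, 55 mm from the pivot axis, 35 mm above the worktop, pointing the way the lever swings; it meets the side of a seated ferrule shortly before the lever's stop and is then pushed in by about 7 mm (700 N/m).
- catch (a joint): Angle of the red safety catch: 0 upright (lever blocked), grows as its top is pushed outward (away from the lever pivot, parallel to the lever's direction at rest), 1.6 lying flat (lever free from about 1.25). It stays where it is left; under 1 N at the tab moves it.
- catch_tab (a point): Centre of the red push tab of the catch near its rounded top: 22 mm wide, 5 mm thick, upright, its top 15 mm above this point when upright. This point lies 35 mm from the catch's level hinge axis, which is 18 mm above the worktop and directly under the tab when upright. Its x axis points outward (the way to push) when upright, its y axis along the hinge. The tab stands 49 mm to the side of the lever arm's centre line.
- tin: Round pale grey tin, 49 mm across, 20 mm high, a bystander; origin under its centre.
- magnifier: Folding loupe, 28 x 69 x 14 mm, a bystander; origin under its centre.
- clip: Small sprung clip with green jaw, 12 x 24 x 14 mm, a bystander; origin under its centre.
Mind the look-alikes: they are no part of the job. Leave any blue or white look-alike of the ferrule alone.

How it is judged:
On the way, in this order (a step that is already met when the one before it is completed fails the run):
1. the ferrule sits fully home over the pin (horizontal distance between ferrule and pin_seat below 0.004 m and z of ferrule in the frame of pin_seat below 0.003 m and angle between ferrule's own z axis and vertical below 0.15 rad), for 0.2 s.
2. the safety catch is flipped out of the way (value of joint catch above 1.3 rad and value of joint lever below 0.3 rad), for 0.2 s.
At the end, for the whole second after the job is handed in: Ferrule over the pin within 4 mm of its axis, lower end under 3 mm above the seat, upright within 0.15 rad; catch past 1.3 rad; lever at 1.24 rad or more (stop 1.31), the nose pressing the ferrule and the fingers bearing on the lever with over 1 N each (all of step 1 and value of joint catch above 1.3 rad and value of joint lever above 1.24 rad and contact force between nose and ferrule above 1 N and contact force between the fingers and lever above 1 N); the arm keeps its last pose, push and grip.
It fails at once if a bystander (tin, loupe or clip) is moved more than 20 mm (distance of any of tin, magnifier, clip from where it was at the start of the episode above 0.02 m).
It also fails if it takes over 64 s, if anything falls off the work surface, if the arm or the gripper's body presses on something with over 40 N, if the wrist force passes 120 N, or if a joint passes its speed limit or range.

## Robot

A 6-joint arm with a two-finger parallel gripper is mounted at the origin on the work surface; the furniture and walls round the work are solid. World frame = base frame: x ahead of the robot, y to its left, z up, the work surface at z = 0. Lengths are in m, angles in rad, forces in N, time in s.
With the tool pointing down it reaches from about 0.375 to 0.9 m from the base axis. Payload 3.1 kg.
Tool frame: the origin (TCP) lies midway between the tips of the shut fingers; the grasp point (between the pads) lies 19 mm behind it; z points along the fingers, y is the line along which they close (so a half turn about z gives the same grasp; the last joint's range is limited). The gripper opens to 85 mm and grips with 20 to 120 N. Pads are 22 mm wide; open, the fingers measure 114 mm over their backs; the gripper's body (76 mm by 85 mm) begins 54 mm behind the grasp point. The pads swing forward as they close: fully open they stand 13 mm farther back than shut.
Start: joints at [0.939, 0.527, 1.433, -0, 1.181, -0.178], TCP at [0.274, 0.562, 0.231] pointing down, gripper open.
Joint ranges: [-3.08, 3.08], [-0.75, 2.2], [0.22, 2.44], [-1.43, 4.57], [0, 2.65], [-2.85, 2.85]. Speed limits (rad/s): [2.79, 2.79, 3.14, 3.14, 3.14, 3.14].

## Interface

Orientations are given as a unit quaternion [x, y, z, w].
In Python, from station import manip gives the robot as it stands.
- The arm moves only by the tool step_arm, never from a script. Its argument "targets" is text: rows parted by semicolons, each of 4 numbers parted by spaces: the shift along the tool's x, y, z in mm, then the turn about the tool's z in degrees. A call has 1 to 12 rows; each row is the pose to reach, as a shift and turn from the pose commanded when the call began, along the tool's axes at that moment; what a row does not reach only later rows make up. A row lasts 1/10 s, in which the tool goes at most 50 mm and 8.59 degrees, less where a joint would pass 70% of its speed; a pose out of reach is approached as far as the arm can. A call with a gripper value outside its range is refused whole. "gripper" is the closure, from 0 (fully open) to 1 (shut), set as the call begins (left out, the last holds). The fingers move at their own pace and stop on an object; "squeeze" is the grip in N (left out, the last holds). Time passes only in rows, so rows that repeat a pose let the fingers close. It gives the time, the measured TCP pose, the force, the opening and the grip force at its end, in the units of the state.
- manip.sense(): the state, without advancing time (a new reading comes with each control period).
- manip.snapshot(name): name is "side" or "top" or "wrist"; returns the picture (384x512x3 uint8, red, green, blue); there is no depth.
- manip.get_calibration(name): a dict with "fov_y" (degrees; the focal length in pixels is half the picture's height over the tangent of half this angle, whatever the lens; pixels are square), "cx", "cy" (the principal point, pixels), "extrinsics" (4x4, takes a point from camera to world coordinates); the wrist camera has in their place "tool_from_camera" (4x4, takes a point from camera to tool coordinates, whose origin is the TCP and whose axes are the flange's). Camera axes: x right, y down, z forward; pixel columns grow to the right and rows downward; lengths in m; the calibration is good to about 2 mm. The wrist camera is an equidistant fisheye: a pixel r from the principal point sees the ray r / f radians off the axis. A picture is of the moment at which its call begins: read the wrist's pose just before it. get_calibration takes no time and is no camera call.
- manip.sign_off(): hands the job in; it is judged then, once.
Trained networks look in the newest picture that a camera, given by its name, has taken for a name from the list of things; names that differ only in an ending like _2 or _b are one class to them, and where a whole thing is asked for, a point or a joint stands for the part that bears it (a point fixed in the world has none). Each returns a list of dicts, best first, with "p" (0 to 1); they miss things now and then, are a little off and sometimes report something else, mostly with a low value. They report only what shows in the picture. A call takes as long as a camera call. They do not tell look-alikes from the thing itself.
- manip.recognise(camera, query): "position" ([column, row] in pixels, amid what is visible of it).
- manip.masks_of(camera, query): "pixels" (384x512 bool, what is visible of it) and "position" ([column, row] in pixels, amid what is visible of it).
- manip.mark_of(camera, query): "position" ([column, row] in pixels: a listed point, or the origin of a listed thing).
The state is a dict: "t": time; "q": joint angles; "qd": joint speeds; "tau": joint torques, N m; "tcp_pos": TCP position; "tool_rot": TCP orientation; "force": force on the tool from outside, world axes, zero at the start; "ft_torque": the same for the moment, N m; "finger_gap": opening from 0.0 (shut) to 1.0 (fully open); "gripper_force": force on a finger pad.
Only numpy, scipy, OpenCV 4.12 (cv2) and the standard library are available. Lean on these libraries where they do the work, as an engineer would, in place of code of your own. Each camera call takes 0.05 s, during which the arm holds its last target. There are 200 camera calls.

## Working session

There is one attempt and no reset: what is moved stays moved. The work goes in short steps, Python scripts to look and compute and a tool call to move; the robot and the scene stay as the last step left them, time stands still between calls to the robot, and variables do not carry over. Pictures are saved under pics/ and viewed, at most 10 in all, crops included, and the job is handed in when it is done.

Besides the shell and the picture viewer there is one more tool, called after "Request:" as a command line: name --argument value ..., lists and objects as JSON in quotes. step_arm: Moves the arm, as the interface text tells. Its arguments: {"type":"object","properties":{"targets":{"type":"string"},"gripper":{"type":"number"},"squeeze":{"type":"number"}},"required":["targets"]}

```bash
mkdir -p pics; ls; cat > h.py <<'E'
import numpy as np, cv2
from station import manip
from scipy.spatial.transform import Rotation as R
def cam(name,s=None):
    c=manip.get_calibration(name); f=192/np.tan(np.radians(c['fov_y'])/2)
    if name=='wrist':
        s=s or manip.sense(); T=np.eye(4); T[:3,:3]=R.from_quat(s['tool_rot']).as_matrix(); T[:3,3]=s['tcp_pos']
        E=T@np.array(c['tool_from_camera'])
    else: E=np.array(c['extrinsics'])
    return c,f,E
def ray(name,px,s=None):
    c,f,E=cam(name,s); u=(px[0]-c['cx'])/f; v=(px[1]-c['cy'])/f
    if name=='wrist':
        r=np.hypot(u,v)+1e-12; d=np.array([u/r*np.sin(r),v/r*np.sin(r),np.cos(r)])
    else: d=np.array([u,v,1])
    return E[:3,3],E[:3,:3]@d
def at_z(name,px,z,s=None):
    o,d=ray(name,px,s); return o+d*(z-o[2])/d[2]
def proj(name,p,s=None):
    c,f,E=cam(name,s); q=E[:3,:3].T@(np.array(p)-E[:3,3])
    if name=='wrist':
        th=np.arctan2(np.hypot(q[0],q[1]),q[2]); h=np.hypot(q[0],q[1])+1e-12
        return c['cx']+f*th*q[0]/h, c['cy']+f*th*q[1]/h
    return c['cx']+f*q[0]/q[2], c['cy']+f*q[1]/q[2]
def tool(p,s=None):
    s=s or manip.sense(); return R.from_quat(s['tool_rot']).inv().apply(np.array(p)-s['tcp_pos'])*1000
def save(im,n,sc=1): cv2.imwrite('pics/'+n,cv2.resize(im[:,:,::-1],None,fx=sc,fy=sc,interpolation=cv2.INTER_CUBIC))
Z=dict(ferrule_center=.019,ferrule=0,press=0,pin_seat=.018,lever_pivot=.06,lever_knob=.06,catch_tab=.053,tin=0,magnifier=0,clip=0)
E
python3 - <<'E'
from h import *
np.set_printoptions(precision=4,suppress=True)
ims=[]
for n in('top','side'):
    im=manip.snapshot(n); ims.append(im)
    for k,z in Z.items():
        for d in manip.mark_of(n,k)[:3]: print(n,k,round(d['p'],2),np.round(d['position'],1),at_z(n,d['position'],z))
save(ims[0],'top0.png',1.5); save(ims[1],'side0.png',1.5)
s=manip.sense();print(s)
print(cam('top')[2],cam('side')[2],manip.get_calibration('wrist'))
E
```

```text
pics
top ferrule_center 0.46 [319. 223.] [ 0.3549 -0.3036  0.019 ]
top ferrule_center 0.46 [330.9 198.2] [ 0.4107 -0.3312  0.019 ]
top ferrule_center 0.43 [313.5 254.4] [ 0.2852 -0.2905  0.019 ]
top ferrule 0.61 [314.3 250.9] [ 0.292  -0.2954  0.    ]
top ferrule 0.55 [331.8 201.3] [ 0.4052 -0.337   0.    ]
top ferrule 0.54 [287.6 233.9] [ 0.3303 -0.2348  0.    ]
top press 0.59 [277.5 171.5] [ 0.4737 -0.2121  0.    ]
top press 0.47 [308.4 172.7] [ 0.4713 -0.2837  0.    ]
top pin_seat 0.87 [260.1 180.5] [ 0.4503 -0.1715  0.018 ]
top lever_pivot 0.73 [276.3 151.5] [ 0.5085 -0.2054  0.06  ]
top lever_knob 0.62 [322.2 150.2] [ 0.5121 -0.3055  0.06  ]
top lever_knob 0.17 [180.8 138.4] [0.536  0.0017 0.06  ]
top lever_knob 0.15 [274.4 150.2] [ 0.5114 -0.2013  0.06  ]
top catch_tab 0.48 [308.8 174.5] [ 0.4595 -0.2767  0.053 ]
top tin 0.81 [182.6 186.3] [0.4383 0.0056 0.    ]
top magnifier 0.67 [180.4 140.2] [0.5456 0.0128 0.    ]
top clip 0.42 [207.3 213. ] [ 0.3773 -0.0517  0.    ]
top clip 0.25 [178.6 136.4] [0.5545 0.0171 0.    ]
side ferrule_center 0.86 [276.6 244.3] [ 0.3269 -0.2266  0
[... 1224 characters left out ...]
y([ 0.225 , -0.7285,  0.1484]), 'ft_torque': array([-0.0128,  0.0327, -0.0134]), 'gripper_force': 0.0, 'finger_gap': 1.001688940742174}
[[ 0.0024 -0.9955  0.0951  0.3341]
 [-0.9998 -0.0044 -0.021  -0.1466]
 [ 0.0214 -0.095  -0.9952  0.931 ]
 [ 0.      0.      0.      1.    ]] [[ 0.2795 -0.5056  0.8162 -0.308 ]
 [-0.9601 -0.153   0.234  -0.3824]
 [ 0.0066 -0.8491 -0.5282  0.5251]
 [ 0.      0.      0.      1.    ]] {'fov_y': 65.70646984690485, 'cx': 252.09258361880427, 'cy': 194.52668382063865, 'tool_from_camera': array([[ 0.0002, -0.9459, -0.3243,  0.0832],
       [ 1.    ,  0.0003, -0.0003,  0.0001],
       [ 0.0004, -0.3243,  0.9459, -0.1434],
       [ 0.    ,  0.    ,  0.    ,  1.    ]])}
```

View pics/top0.png

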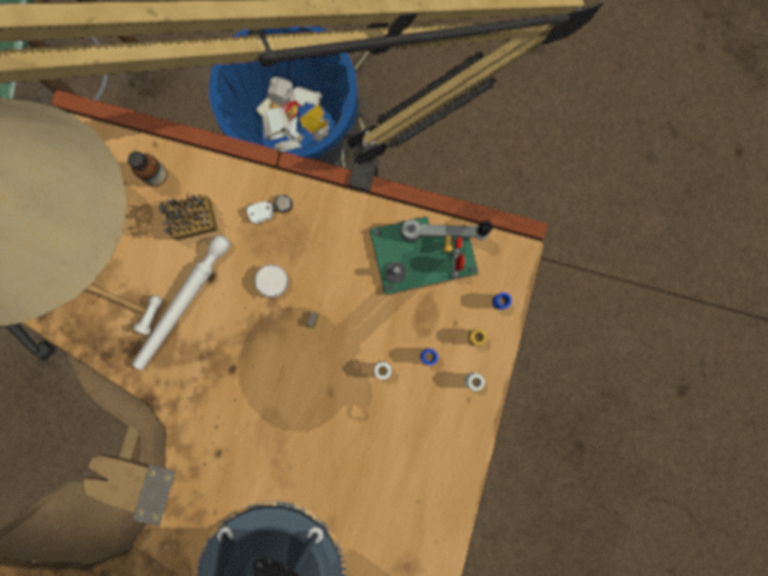

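View pics/side0.png

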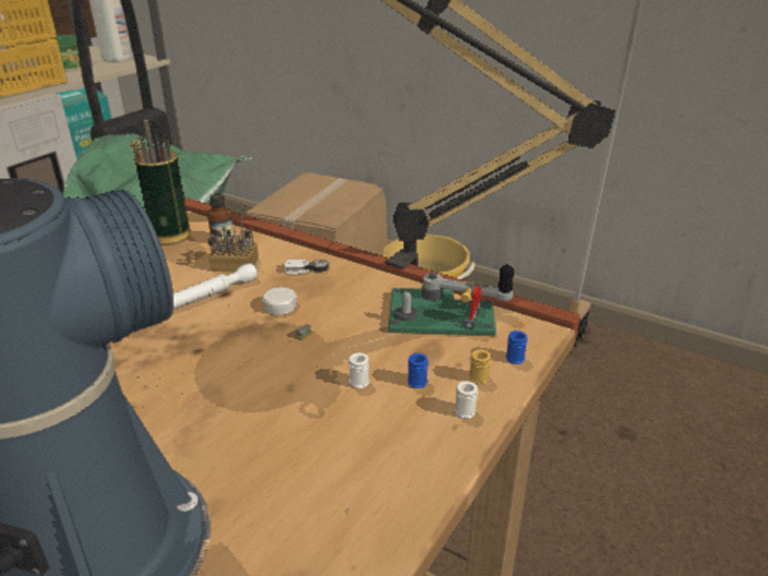

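```bash
python3 - <<'E'
from h import *
print(cam('top')[1],cam('side')[1])
for z in (.1,.3,.4,.5,.6,.7):
    for px in((20,143),(83,135)):
        p=at_z('top',px,z); print(z,px,p.round(3),'side',np.round(proj('side',p)))
save(manip.snapshot('wrist'),'w0.png',1.5)
E
```

```text
407.4759444076206 444.2048899874034
0.1 (20, 143) [0.515 0.323 0.1  ] side [ 75. 130.]
0.1 (83, 135) [0.532 0.196 0.1  ] side [126. 134.]
0.3 (20, 143) [0.471 0.21  0.3  ] side [88. 53.]
0.3 (83, 135) [0.485 0.113 0.3  ] side [134.  55.]
0.4 (20, 143) [0.449 0.153 0.4  ] side [97.  2.]
0.4 (83, 135) [0.461 0.072 0.4  ] side [140.   3.]
0.5 (20, 143) [0.428 0.097 0.5  ] side [108. -61.]
0.5 (83, 135) [0.437 0.031 0.5  ] side [147. -61.]
0.6 (20, 143) [0.406 0.04  0.6  ] side [ 121. -140.]
0.6 (83, 135) [ 0.413 -0.01   0.6  ] side [ 155. -140.]
0.7 (20, 143) [ 0.384 -0.016  0.7  ] side [ 138. -243.]
0.7 (83, 135) [ 0.389 -0.052  0.7  ] side [ 166. -244.]
```

View pics/w0.png

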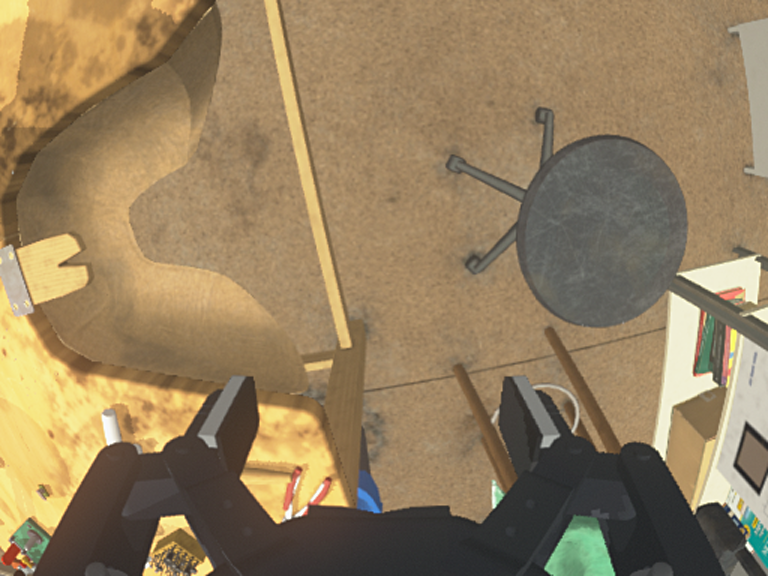

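```bash
python3 - <<'E'
from h import *
def tri(pt,ps):
    o1,d1=ray('top',pt);o2,d2=ray('side',ps)
    A=np.c_[d1,-d2];t=np.linalg.lstsq(A,o2-o1,rcond=None)[0]
    a,b=o1+d1*t[0],o2+d2*t[1]; return a.round(3),b.round(3)
print('elbow',tri((390,8),(395,82)))
print('base',tri((245,100),(272,148)))
# beam plane from side pixels
for e0,e1 in(((395,82),(262,0)),((400,75),(310,0))):
    o,a=ray('side',e0);_,b=ray('side',e1);n=np.cross(a,b)
    for px in((300,15),(200,12),(200,32),(100,12),(100,42),(0,12),(0,50)):
        o1,d1=ray('top',px);t=n@(o-o1)/(n@d1);p=o1+d1*t;print(px,p.round(3),np.round(proj('side',p)))
E
```

```text
elbow (array([ 0.746, -0.405,  0.22 ]), array([ 0.745, -0.393,  0.215]))
base (array([ 0.62 , -0.137,  0.07 ]), array([ 0.62 , -0.137,  0.07 ]))
(300, 15) [ 0.676 -0.226  0.319] [321.  36.]
(200, 12) [ 0.63  -0.079  0.405] [249.  -8.]
(200, 32) [ 0.597 -0.081  0.414] [244. -11.]
(100, 12) [0.591 0.029 0.47 ] [189. -45.]
(100, 42) [0.55  0.024 0.48 ] [181. -50.]
(0, 12) [0.562 0.113 0.521] [138. -76.]
(0, 50) [0.516 0.105 0.53 ] [129. -82.]
(300, 15) [ 0.638 -0.217  0.385] [316.   5.]
(200, 12) [ 0.584 -0.09   0.487] [246. -53.]
(200, 32) [ 0.557 -0.091  0.493] [242. -57.]
(100, 12) [ 0.544 -0.003  0.556] [ 191. -100.]
(100, 42) [ 0.511 -0.007  0.562] [ 184. -105.]
(0, 12) [0.514 0.059 0.606] [ 146. -137.]
(0, 50) [0.479 0.054 0.612] [ 137. -144.]
```

Request:
step_arm --targets "0 0 -40 4; 0 0 -80 8; 0 0 -120 12; 0 0 -160 16; 0 0 -200 20; 0 0 -240 24; 0 0 -280 28; 0 0 -320 32; 0 0 -360 37; 0 0 -370 37" --gripper 0

```text
t: 2.15
tcp_pos: [0.2741, 0.5619, 0.6073]
tool_rot: [0.523, 0.852, 0.005, 0.0]
force: [-0.5, 0.0, -0.6]
finger_gap: 0.998
gripper_force: 0.0
```

```bash
python3 - <<'E'
from h import *
s=manip.sense();print(s['t'],s['q'].round(3),s['tcp_pos'],s['tool_rot'],s['force'])
save(manip.snapshot('wrist'),'w1.png',1.5)
E
```

```text
2.15 [ 0.939  0.37   0.716 -0.     2.045  0.469] [0.27405683 0.56194021 0.6072522 ] [5.23103260e-01 8.52254252e-01 5.04926037e-03 4.17203841e-04] [-0.50695332  0.01109596 -0.56280326]
```

View pics/w1.png

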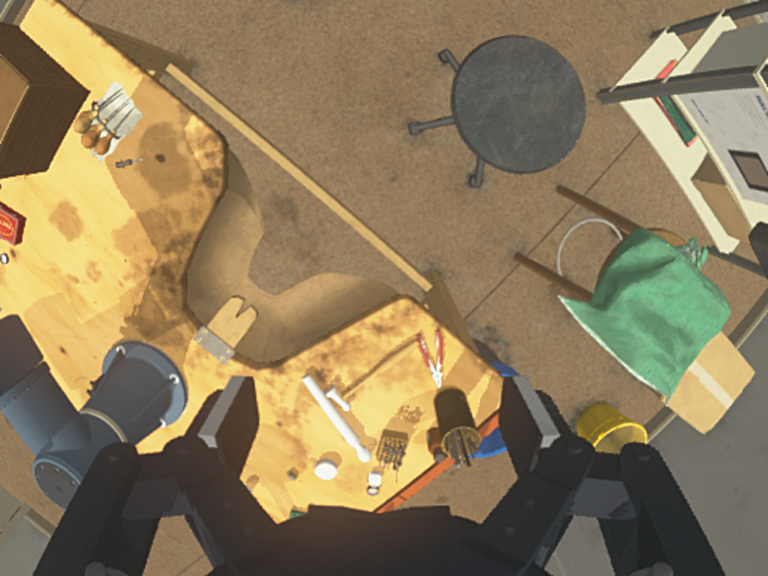

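```bash
python3 - <<'E'
from h import *
for z in (.1,.3,.4,.45,.5,.55,.6,.65,.7,.75,.8):
    for px in((10,143),(83,143)):
        p=at_z('top',px,z); print(z,px,p.round(3),np.round(np.array(proj('wrist',p))*1.5))
save(manip.snapshot('top'),'t1.png',1)
save(manip.snapshot('side'),'s1.png',1)
a=cv2.hconcat([cv2.imread('pics/t1.png'),cv2.imread('pics/s1.png')]);cv2.imwrite('pics/ts1.png',cv2.resize(a,(800,300)))
E
```

```text
0.1 (10, 143) [0.515 0.343 0.1  ] [443. 385.]
0.1 (83, 143) [0.516 0.195 0.1  ] [402. 447.]
0.3 (10, 143) [0.471 0.225 0.3  ] [392. 507.]
0.3 (83, 143) [0.472 0.113 0.3  ] [358. 550.]
0.4 (10, 143) [0.449 0.166 0.4  ] [358. 580.]
0.4 (83, 143) [0.45  0.072 0.4  ] [331. 610.]
0.45 (10, 143) [0.439 0.137 0.45 ] [340. 619.]
0.45 (83, 143) [0.439 0.051 0.45 ] [316. 642.]
0.5 (10, 143) [0.428 0.107 0.5  ] [320. 657.]
0.5 (83, 143) [0.428 0.03  0.5  ] [300. 674.]
0.55 (10, 143) [0.417 0.078 0.55 ] [300. 695.]
0.55 (83, 143) [0.417 0.01  0.55 ] [283. 707.]
0.6 (10, 143) [0.406 0.048 0.6  ] [280. 732.]
0.6 (83, 143) [ 0.406 -0.011  0.6  ] [267. 739.]
0.65 (10, 143) [0.395 0.019 0.65 ] [260. 767.]
0.65 (83, 143) [ 0.395 -0.031  0.65 ] [250. 770.]
0.7 (10, 143) [ 0.384 -0.011  0.7  ] [240. 800.]
0.7 (83, 143) [ 0.385 -0.052  0.7  ] [233. 801.]
0.75 (10, 143) [ 0.373 -0.04   0.75 ] [221. 831.]
0.75 (83, 143) [ 0.374 -0.072  0.75 ] [216. 830.]
0.8 (10, 143) [ 0.363 -0.069  0.8  ] [203. 859.]
0.8 (83, 143) [ 0.363 -0.093  0.8  ] [199. 857.]
```

View pics/ts1.png

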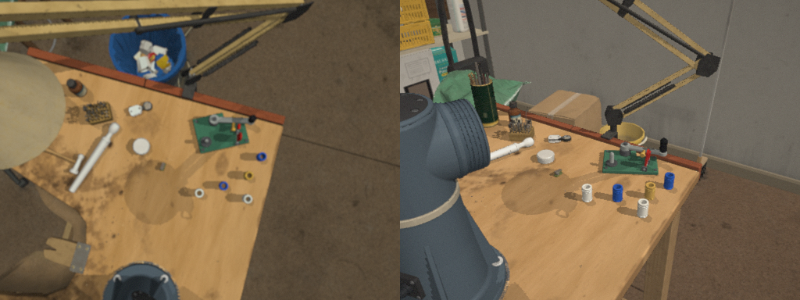

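Request:
step_arm --targets "-20 -27 -10 -6; -40 -54 -20 -12; -60 -80 -30 -18; -80 -107 -40 -24; -100 -134 -45 -30; -120 -160 -50 -36; -135 -179 -50 -43; -135 -179 -50 -43"

```text
t: 3.1
tcp_pos: [0.1738, 0.3577, 0.6513]
tool_rot: [0.173, 0.985, -0.0, -0.0]
force: [0.3, 0.2, -0.6]
finger_gap: 0.999
gripper_force: 0.0
```

```bash
python3 - <<'E'
from h import *
s=manip.sense();print(s['t'],s['q'].round(3),s['tcp_pos'],s['tool_rot'],s['force'])
save(manip.snapshot('wrist'),'w2.png',1.5)
for z in (.4,.45,.5,.55,.6):
    for px in((10,143),(83,143)):
        p=at_z('top',px,z); print(z,px,p.round(3),np.round(np.array(proj('wrist',p))*1.5))
E
```

```text
3.1 [ 0.836 -0.029  1.103 -0.     2.067 -0.387] [0.17385    0.35769597 0.65128134] [ 1.73302157e-01  9.84868676e-01 -2.23897169e-04 -5.61121920e-05] [ 0.31203171  0.22325075 -0.55111903]
0.4 (10, 143) [0.449 0.166 0.4  ] [308. 500.]
0.4 (83, 143) [0.45  0.072 0.4  ] [244. 513.]
0.45 (10, 143) [0.439 0.137 0.45 ] [276. 528.]
0.45 (83, 143) [0.439 0.051 0.45 ] [217. 537.]
0.5 (10, 143) [0.428 0.107 0.5  ] [241. 558.]
0.5 (83, 143) [0.428 0.03  0.5  ] [187. 563.]
0.55 (10, 143) [0.417 0.078 0.55 ] [202. 589.]
0.55 (83, 143) [0.417 0.01  0.55 ] [156. 590.]
0.6 (10, 143) [0.406 0.048 0.6  ] [161. 621.]
0.6 (83, 143) [ 0.406 -0.011  0.6  ] [122. 619.]
```

View pics/w2.png

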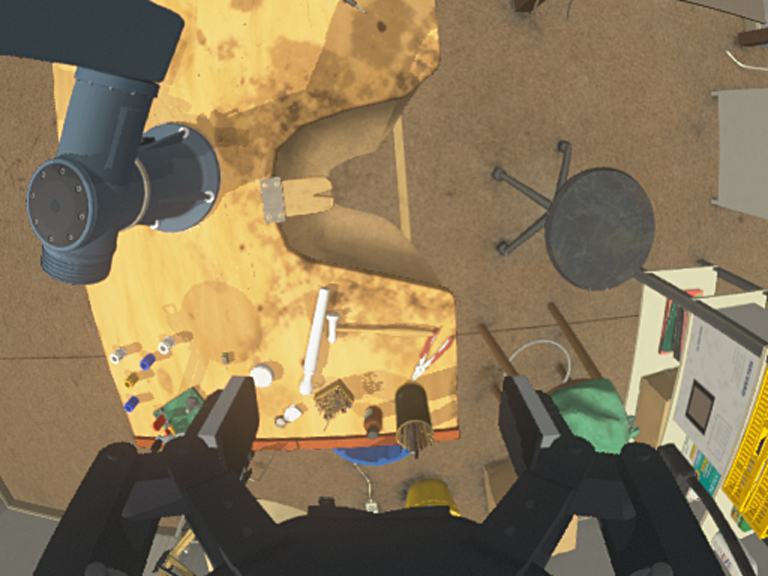

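Request:
step_arm --targets "0 0 -20 -8; 0 0 -40 -16; 0 0 -60 -24; 0 0 -80 -32; 0 0 -100 -40; 0 0 -110 -45; 0 0 -110 -45"

```text
t: 3.85
tcp_pos: [0.1769, 0.3616, 0.7608]
tool_rot: [-0.216, 0.976, -0.0, -0.0]
force: [0.3, 0.0, 0.0]
finger_gap: 0.999
gripper_force: 0.0
```

```bash
python3 - <<'E'
from h import *
s=manip.sense();print(s['t'],s['q'].round(3),s['tcp_pos'],s['tool_rot'],s['force'])
save(manip.snapshot('wrist'),'w3.png',1.5)
for z in (.4,.45,.5,.55,.6,.65,.7):
    for px in((10,143),(83,143)):
        p=at_z('top',px,z); print(z,px,p.round(3),np.round(np.array(proj('wrist',p))*1.5))
E
```

```text
3.85 [ 0.836  0.05   0.736  0.     2.356 -1.169] [0.17689586 0.36164235 0.76077725] [-2.15878729e-01  9.76420157e-01 -1.05324785e-04 -2.01814432e-04] [0.29712456 0.02783353 0.04945322]
0.4 (10, 143) [0.449 0.166 0.4  ] [164. 345.]
0.4 (83, 143) [0.45  0.072 0.4  ] [108. 317.]
0.45 (10, 143) [0.439 0.137 0.45 ] [131. 345.]
0.45 (83, 143) [0.439 0.051 0.45 ] [ 79. 318.]
0.5 (10, 143) [0.428 0.107 0.5  ] [ 93. 345.]
0.5 (83, 143) [0.428 0.03  0.5  ] [ 46. 319.]
0.55 (10, 143) [0.417 0.078 0.55 ] [ 51. 345.]
0.55 (83, 143) [0.417 0.01  0.55 ] [  9. 319.]
0.6 (10, 143) [0.406 0.048 0.6  ] [  4. 344.]
0.6 (83, 143) [ 0.406 -0.011  0.6  ] [-31. 320.]
0.65 (10, 143) [0.395 0.019 0.65 ] [-46. 342.]
0.65 (83, 143) [ 0.395 -0.031  0.65 ] [-74. 320.]
0.7 (10, 143) [ 0.384 -0.011  0.7  ] [-99. 340.]
0.7 (83, 143) [ 0.385 -0.052  0.7  ] [-120.  321.]
```

View pics/w3.png

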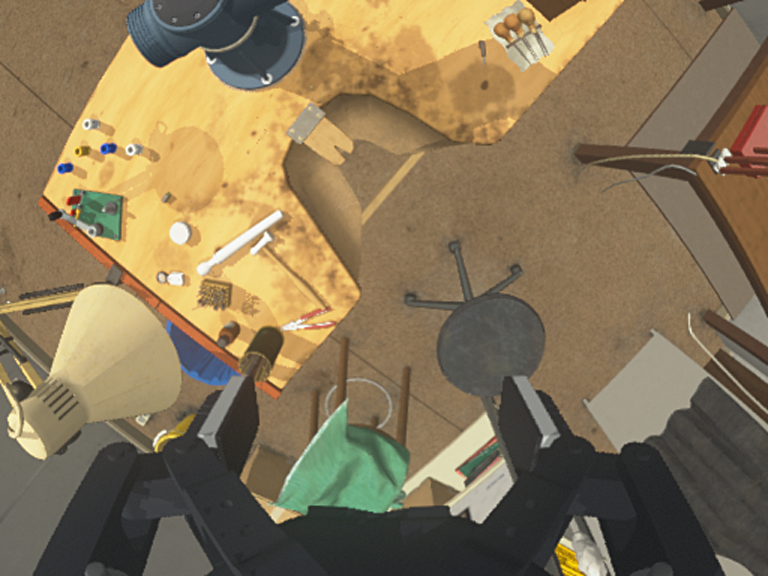

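```bash
python3 - <<'E'
from h import *
s=manip.sense(); M=R.from_quat(s['tool_rot']).as_matrix(); p0=np.array(s['tcp_pos'])
def rows(P0,M,azs,rs):
    out=[]
    for a,r in zip(azs,rs):
        p=np.array([r*np.cos(np.radians(a)),r*np.sin(np.radians(a)),p0[2]]); out.append((M.T@(p-P0)*1000).round())
    return out,p
n=11; az=np.linspace(64,5,n+1)[1:]
o,p=rows(p0,M,az,[.4]*n)
for i,r in enumerate(o): print(*r.astype(int)[:2],0,round(53*(i+1)/n),end='; ')
print();M2=M@R.from_euler('z',53,degrees=True).as_matrix()
az=np.linspace(5,-40.5,11)[1:]; rs=np.linspace(.4,.466,11)[1:]
o,p2=rows(p,M2,az,rs)
for i,r in enumerate(o): print(*r.astype(int)[:2],0,0,end='; ')
E
```

```text
-20 -31 0 5; -40 -63 0 10; -56 -97 0 14; -69 -132 0 19; -78 -168 0 24; -85 -205 0 29; -88 -243 0 34; -87 -280 0 39; -83 -317 0 43; -75 -354 0 48; -64 -390 0 53; 
-22 -24 0 0; -42 -50 0 0; -61 -79 0 0; -77 -109 0 0; -91 -141 0 0; -102 -174 0 0; -111 -209 0 0; -117 -244 0 0; -120 -281 0 0; -120 -318 0 0;
```

Request:
step_arm --targets "-20 -31 0 5; -40 -63 0 10; -56 -97 0 14; -69 -132 0 19; -78 -168 0 24; -85 -205 0 29; -88 -243 0 34; -87 -280 0 39; -83 -317 0 43; -75 -354 0 48; -64 -390 0 53; -64 -390 0 53"

```text
t: 5.1
tcp_pos: [0.4007, 0.0302, 0.7583]
tool_rot: [0.247, 0.969, -0.001, -0.003]
force: [-0.2, 0.7, -0.5]
finger_gap: 0.999
gripper_force: 0.0
```

Request:
step_arm --targets "-22 -24 0 0; -42 -50 0 0; -61 -79 0 0; -77 -109 0 0; -91 -141 0 0; -102 -174 0 0; -111 -209 0 0; -117 -244 0 0; -120 -281 0 0; -120 -318 0 0; -120 -318 0 0"

```text
t: 6.2
tcp_pos: [0.3551, -0.3069, 0.7582]
tool_rot: [0.245, 0.97, 0.002, -0.002]
force: [0.3, -1.3, -0.7]
finger_gap: 1.001
gripper_force: 0.0
```

Request:
step_arm --targets "0 0 45 0; 0 0 90 0; 0 0 135 0; 0 0 180 0; 0 0 225 0; 0 0 270 0; 0 0 315 0; 0 0 360 0; 0 0 405 0; 0 0 450 0; 0 0 490 0; 0 0 490 0" --gripper 0.35

```text
t: 7.4
tcp_pos: [0.3532, -0.2982, 0.2663]
tool_rot: [0.242, 0.97, 0.005, -0.005]
force: [-0.3, 0.6, -0.1]
finger_gap: 0.653
gripper_force: 0.0
```

Request:
step_arm --targets "0 0 45 0; 0 0 90 0; 0 0 120 0; 0 0 120 0"

```text
t: 7.8
tcp_pos: [0.3549, -0.3015, 0.1497]
tool_rot: [0.242, 0.97, 0.002, -0.002]
force: [-0.1, 1.2, 1.6]
finger_gap: 0.653
gripper_force: 0.0
```

```bash
python3 - <<'E'
from h import *
np.set_printoptions(precision=4,suppress=True)
s=manip.sense();print(s['t'],s['q'].round(3),s['tcp_pos'],s['tool_rot'],s['force'],s['finger_gap'])
im=manip.snapshot('wrist');save(im,'w4.png',1.5)
for k,z in Z.items():
    for d in manip.mark_of('wrist',k)[:3]: print(k,round(d['p'],2),np.round(d['position'],1),at_z('wrist',d['position'],z,s))
E
```

```text
7.8 [-0.945  0.451  1.901  0.     0.795 -2.028] [ 0.3549 -0.3015  0.1497] [ 0.2418  0.9703  0.002  -0.0023] [-0.1282  1.1698  1.5661] 0.6526356483844636
ferrule_center 0.84 [217.8 121. ] [ 0.286  -0.3002  0.019 ]
ferrule_center 0.78 [247.4 181.3] [ 0.3499 -0.3035  0.019 ]
ferrule_center 0.75 [359.6  69.6] [ 0.3019 -0.1584  0.019 ]
ferrule 0.91 [298.4 120.4] [ 0.3228 -0.2322  0.    ]
ferrule 0.89 [220.7 123.1] [ 0.2895 -0.3013  0.    ]
ferrule 0.86 [351.8  75.4] [ 0.3054 -0.1617  0.    ]
press 0.24 [407.8 280.1] [ 0.5739 -0.1817  0.    ]
pin_seat 0.57 [391.9 211.4] [ 0.4523 -0.1815  0.018 ]
pin_seat 0.54 [353.1 291.7] [ 0.5301 -0.2567  0.018 ]
lever_pivot 0.98 [406.1 279.5] [ 0.5121 -0.2001  0.06  ]
lever_pivot 0.33 [251.1 180.2] [ 0.3404 -0.2944  0.06  ]
lever_knob 0.74 [316.6 320.3] [ 0.5083 -0.3051  0.06  ]
lever_knob 0.37 [507.3 201.1] [ 0.4945 -0.0479  0.06  ]
tin 0.95 [497.7 126. ] [0.4353 0.0108 0.    ]
magnifier 0.49 [509.6 202.8] [0.5547 0.0122 0.    ]
clip 0.61 [452.9 100.9] [ 0.3777 -0.0533  0.    ]
clip 0.48 [496.9 126.8] [0.4357 0.0089 0.    ]
```

View pics/w4.png

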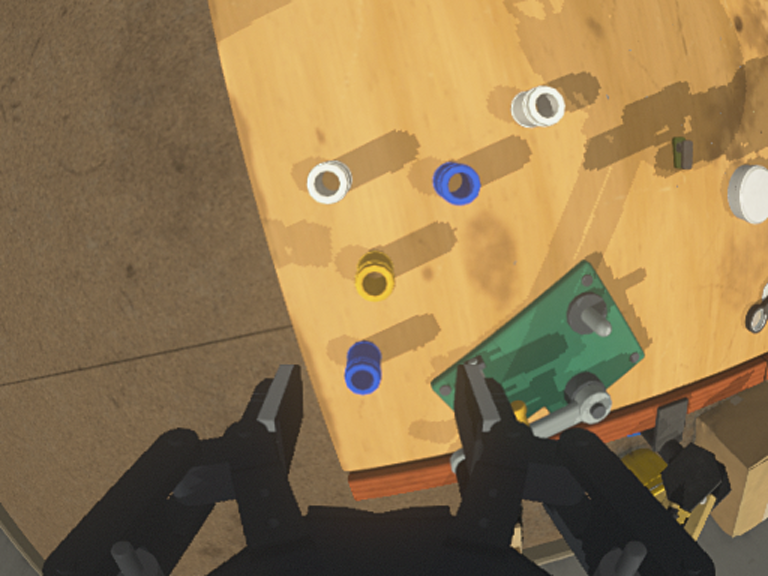

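```bash
python3 - <<'E'
from h import *
s=manip.sense()
im=manip.snapshot('wrist')
hsv=cv2.cvtColor(im,cv2.COLOR_RGB2HSV)
print('rim',at_z('wrist',(250,188.5),.038,s).round(4))
for d in manip.masks_of('wrist','ferrule')[:6]:
    m=d['pixels']; h=np.median(hsv[m],axis=0); ys,xs=np.nonzero(m); print(round(d['p'],2),d['position'],h,xs.min(),xs.max(),ys.min(),ys.max())
for p in((.351,-.304),(.354,-.302)):
    print([np.round(proj('wrist',(*p,z),s)) for z in(0,.038)])
print(tool((.351,-.304,.038),s),'t',s['t'])
E
```

```text
rim [ 0.3539 -0.305   0.038 ]
0.97 [360.5, 70.5] [ 24.  32. 209.] 342 377 55 82
0.78 [251.9, 184.8] [ 20. 170. 177.] 239 265 164 196
0.73 [308.5, 124.4] [114. 132. 176.] 290 322 106 133
0.71 [217.4, 118.4] [ 26.  16. 236.] 208 235 104 132
0.63 [248.9, 243.9] [118.  93. 130.] 231 256 223 259
[array([250., 174.]), array([249., 185.])]
[array([253., 176.]), array([253., 187.])]
[  3.82849176  -2.35264287 113.95592312] t 8.35
```

Request:
step_arm --targets "0 -2 40 0; 0 -2 80 0; 0 -2 115 0; 0 -2 130 0; 0 -2 139 0; 0 -2 139 0; 0 -2 139 0"

```text
t: 9.15
tcp_pos: [0.3545, -0.3055, 0.0128]
tool_rot: [0.242, 0.97, -0.0, 0.0]
force: [0.1, -0.3, 0.1]
finger_gap: 0.648
gripper_force: 0.0
```

Request:
step_arm --targets "0 0 0 0; 0 0 0 0; 0 0 0 0; 0 0 0 0; 0 0 0 0; 0 0 0 0" --gripper 1 --squeeze 30

```text
t: 9.75
tcp_pos: [0.3547, -0.3056, 0.0133]
tool_rot: [0.242, 0.97, -0.001, 0.001]
force: [0.6, 0.4, 6.8]
finger_gap: 0.263
gripper_force: 29.8
```

Request:
step_arm --targets "0 0 -15 0; 0 0 -45 0; 0 0 -80 0; 0 0 -100 0; 0 0 -100 0; 0 0 -100 0"

```text
t: 10.35
tcp_pos: [0.3543, -0.3051, 0.1126]
tool_rot: [0.242, 0.97, -0.0, 0.0]
force: [-0.0, 0.0, -0.4]
finger_gap: 0.261
gripper_force: 29.6
```

```bash
python3 - <<'E'
from h import *
np.set_printoptions(precision=4,suppress=True)
s=manip.sense();print(s['t'],s['tcp_pos'],s['finger_gap'],s['force'],s['tool_rot'])
im=manip.snapshot('wrist')
for k in('pin_seat','lever_pivot','lever_knob','catch_tab','ferrule_center'):
    for d in manip.mark_of('wrist',k)[:2]: print(k,round(d['p'],2),np.round(d['position'],1),at_z('wrist',d['position'],Z[k],s))
Rm=R.from_quat(s['tool_rot'])
for z in(-.038,-.028,0,.0): print(np.round(proj('wrist',s['tcp_pos']+Rm.apply([0,0,z]),s),1))
save(im[120:384,130:490],'w5.png',2.2)
E
```

```text
10.35 [ 0.3543 -0.3051  0.1126] 0.2606836978489018 [-0.0027  0.0258 -0.381 ] [ 0.2419  0.9703 -0.0004  0.0004]
pin_seat 0.57 [412.5 223.6] [ 0.4532 -0.1798  0.018 ]
pin_seat 0.28 [339.2 296. ] [ 0.4939 -0.2768  0.018 ]
lever_pivot 0.86 [425.9 301.5] [ 0.5172 -0.1996  0.06  ]
lever_knob 0.62 [326.  343.3] [ 0.5078 -0.3059  0.06  ]
catch_tab 0.58 [340.3 297.1] [ 0.4643 -0.2747  0.053 ]
ferrule_center 0.75 [219.8 117.7] [ 0.2837 -0.2966  0.019 ]
ferrule_center 0.7 [380.   67.2] [ 0.304  -0.1589  0.019 ]
[252. 295.]
[252.  282.1]
[252.  252.7]
[252.  252.7]
```

View pics/w5.png

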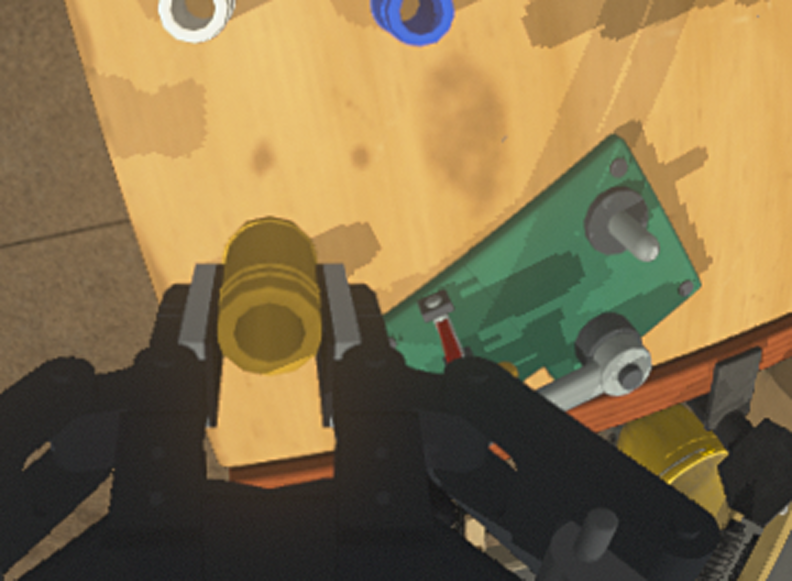

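```bash
python3 - <<'E'
from h import *
np.set_printoptions(precision=4,suppress=True)
s=manip.sense();Z0=s['tcp_pos'][2]
n=lambda x,y:(130+x/2.2,120+y/2.2)
print('bore',tool(at_z('wrist',n(270,332),Z0+.025,s),s))
print('rim bottom edge',tool(at_z('wrist',n(270,373),Z0+.025,s),s))
print('bore lo/hi',tool(at_z('wrist',n(270,365),Z0+.025,s),s),tool(at_z('wrist',n(270,301),Z0+.025,s),s))
print('low edge',tool(at_z('wrist',n(270,218),Z0-.013,s),s))
print('rim L/R',tool(at_z('wrist',n(219,320),Z0+.025,s),s),tool(at_z('wrist',n(321,320),Z0+.025,s),s))
for p,z in((n(648,250),.048),(n(617,225),.018)):
    w=at_z('wrist',p,z,s);print('pin',w,tool(w,s))
print('pin top cam, side marks', proj('top',(.4535,-.178,.018)),proj('side',(.4535,-.178,.018)))
for c in('top','side'): print(at_z(c,(263.5,178) if c=='top' else (271,196),.048))
E
```

```text
bore [  4.4141   0.3475 -24.9908]
rim bottom edge [ -6.7632   0.3613 -25.0134]
bore lo/hi [ -4.5025   0.3584 -25.0088] [ 12.2626   0.3383 -24.9749]
low edge [14.6929  0.3962 13.0302]
rim L/R [  7.4352 -10.5368 -24.9955] [  7.4213  11.2298 -24.9738]
pin [ 0.4465 -0.1816  0.048 ] [-24.1024 152.0768  63.4581]
pin [ 0.4492 -0.1813  0.018 ] [-26.37   153.5469  93.455 ]
pin top cam, side marks (np.float64(262.98745725870134), np.float64(179.09114514521605)) (np.float64(269.6232370364893), np.float64(205.19797332627766))
[ 0.452  -0.1781  0.048 ]
[ 0.4429 -0.1835  0.048 ]
```

Request:
step_arm --targets "-10 33 0 0; -20 67 0 0; -28 95 0 0; -29 100 0 0; -29 100 0 0; -29 100 0 0"

```text
t: 11.25
tcp_pos: [0.4263, -0.2308, 0.112]
tool_rot: [0.242, 0.97, 0.0, -0.0]
force: [0.2, -0.4, -0.4]
finger_gap: 0.263
gripper_force: 29.7
```

```bash
python3 - <<'E'
from h import *
s=manip.sense();print(s['t'],s['tcp_pos'],s['finger_gap'],s['tool_rot'])
im=manip.snapshot('wrist')
for k in('pin_seat',):
    for d in manip.mark_of('wrist',k)[:2]: print(k,round(d['p'],2),np.round(d['position'],1),tool(at_z('wrist',d['position'],Z[k],s),s),at_z('wrist',d['position'],Z[k],s))
save(im[140:300,200:400],'w6.png',3.75)
E
```

```text
11.25 [ 0.42628213 -0.2307686   0.11196919] 0.2625297923135629 [ 2.41915150e-01  9.70297308e-01  7.96152427e-06 -4.41605312e-04]
pin_seat 0.62 [315.9 193.3] [ 2.97292806 54.62495578 93.96096288] [ 0.44922121 -0.18112007  0.018     ]
```

View pics/w6.png

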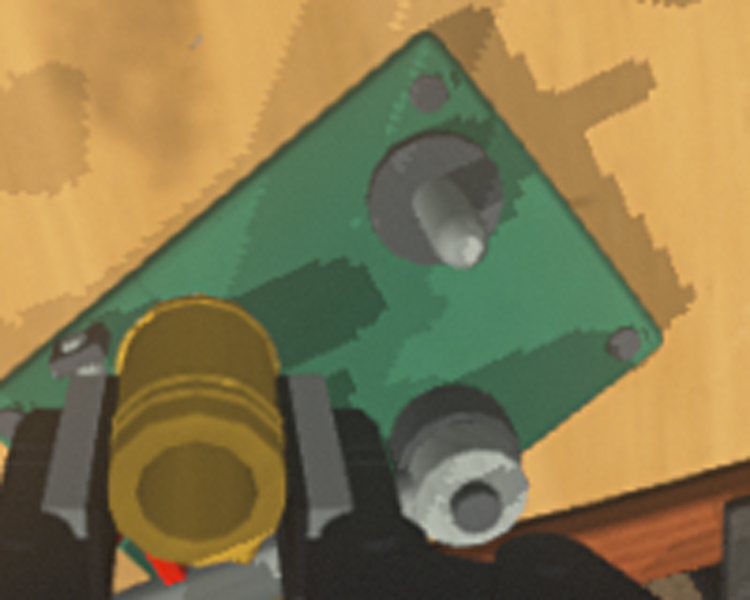

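```bash
python3 - <<'E'
from h import *
np.set_printoptions(precision=2,suppress=True)
s=manip.sense();Z0=s['tcp_pos'][2]
n=lambda x,y:(200+x/3.75,140+y/3.75)
T=lambda x,y,z:tool(at_z('wrist',n(x,y),z,s),s)
z=Z0+.025
print('bore c/top/bot/L/R',T(197,490,z),T(197,443,z),T(197,538,z),T(137,490,z),T(258,490,z))
print('rim bot L R',T(197,567,z),T(109,480,z),T(286,480,z))
print('low top edge',T(197,296,Z0-.013))
print('pin tip',T(466,250,.048),'seat c,l,r,t,b',T(437,200,.018),T(370,200,.018),T(503,200,.018),T(437,130,.018),T(437,266,.018))
# predicted bore/lower outlines for ferrule at tool x0
E
```

```text
bore c/top/bot/L/R [  4.56   0.25 -25.  ] [ 11.56   0.25 -24.99] [ -3.01   0.26 -25.  ] [  4.51  -7.32 -25.  ] [  4.52   7.96 -25.  ]
rim bot L R [ -7.82   0.27 -25.  ] [  5.99 -10.82 -25.  ] [  5.99  11.45 -25.  ]
low top edge [14.8   0.28 13.01]
pin tip [ 2.28 55.17 64.13] seat c,l,r,t,b [ 2.89 55.23 94.13] [ 2.87 39.61 94.13] [ 2.9  71.01 94.13] [19.43 54.12 94.14] [-13.38  56.45  94.12]
```

Request:
step_arm --targets "-1 20 0 0; -1 42 0 0; -1 55 0 0; -1 55 0 0; -1 55 20 0; -1 55 40 0; -1 55 46 0; -1 55 46 0; -1 55 46 0"

```text
t: 12.25
tcp_pos: [0.4536, -0.183, 0.0667]
tool_rot: [0.242, 0.97, -0.0, 0.0]
force: [-0.3, -0.0, -1.0]
finger_gap: 0.263
gripper_force: 29.6
```

```bash
python3 - <<'E'
from h import *
s=manip.sense();print(s['t'],s['tcp_pos'],s['force'],s['tool_rot'])
a=[manip.snapshot(n) for n in('wrist','side','top')]
b=[a[0][150:310,150:350],a[1][140:260,220:370]]
b=[cv2.resize(x,(400,320),interpolation=cv2.INTER_CUBIC) for x in b]
save(cv2.hconcat(b),'c7.png')
E
```

```text
12.25 [ 0.45363693 -0.18296517  0.06665183] [-0.29108502 -0.01913403 -0.95004034] [ 2.42205834e-01  9.70224851e-01 -1.35197992e-04  2.31967524e-04]
```

View pics/c7.png

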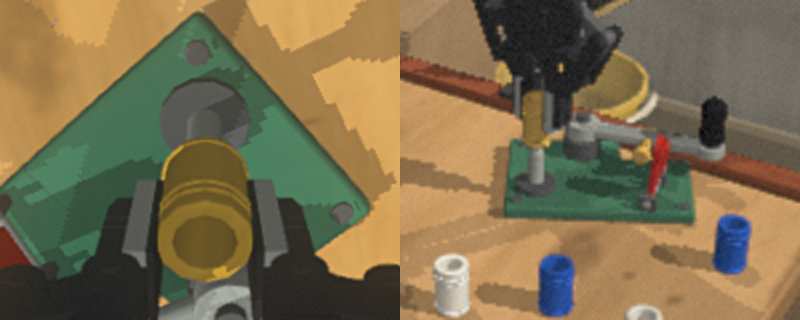

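I count 11 pictures viewed against the limit of 10, so I've gone over by one. I won't view any more and will work from numbers only. This last picture shows the ferrule in line with the pin in both views, at about (205,240) in the wrist half and (537,115) in the side half.

Request:
step_arm --targets "0 0 3 0; 0 0 6 0; 0 0 9 0; 0 0 12 0; 0 0 12 0"

```text
t: 12.9
tcp_pos: [0.4533, -0.1821, 0.0538]
tool_rot: [0.242, 0.97, 0.0, -0.0]
force: [-0.3, 0.3, -0.3]
finger_gap: 0.261
gripper_force: 29.6
```

Request:
step_arm --targets "0 0 3 0; 0 0 7 0; 0 0 11 0; 0 0 15 0; 0 0 18 0; 0 0 20 0; 0 0 20 0"

```text
t: 13.6
tcp_pos: [0.4534, -0.1823, 0.034]
tool_rot: [0.242, 0.97, 0.0, -0.0]
force: [0.3, 0.0, -0.2]
finger_gap: 0.259
gripper_force: 29.6
```

Request:
step_arm --targets "0 0 1 0; 0 0 2 0; 0 0 3 0; 0 0 3 0"

```text
t: 14.0
tcp_pos: [0.4536, -0.1824, 0.0314]
tool_rot: [0.242, 0.97, -0.0, 0.0]
force: [-0.6, -0.0, -0.3]
finger_gap: 0.263
gripper_force: 29.7
```

Request:
step_arm --targets "0 0 1 0; 0 0 2 0; 0 0 2 0"

```text
t: 14.3
tcp_pos: [0.4537, -0.1824, 0.0312]
tool_rot: [0.242, 0.97, -0.0, 0.001]
force: [-2.7, 1.9, 16.5]
finger_gap: 0.262
gripper_force: 31.8
```

Request:
step_arm --targets "0 0 -1 0; 0 0 -1 0; 0 0 -1 0; 0 0 -1 0" --gripper 0.5

```text
t: 14.7
tcp_pos: [0.4534, -0.1823, 0.03]
tool_rot: [0.242, 0.97, 0.0, -0.0]
force: [-0.8, -0.4, 0.0]
finger_gap: 0.499
gripper_force: 0.0
```

Request:
step_arm --targets "0 0 -20 0; 0 0 -50 0; 0 0 -90 0; 0 0 -110 0; 0 0 -110 0; 0 0 -110 0"

```text
t: 15.3
tcp_pos: [0.4534, -0.1822, 0.1402]
tool_rot: [0.242, 0.97, -0.0, 0.0]
force: [-0.2, 0.5, -0.2]
finger_gap: 0.5
gripper_force: 0.0
```

```bash
python3 - <<'E'
from h import *
np.set_printoptions(precision=4,suppress=True)
s=manip.sense();print(s['t'],s['tcp_pos'],s['force'],s['finger_gap'],s['q'])
for n in('wrist','side','top'):
    im=manip.snapshot(n)
    hsv=cv2.cvtColor(im,cv2.COLOR_RGB2HSV)
    for d in manip.masks_of(n,'ferrule')[:5]:
        m=d['pixels'];ys,xs=np.nonzero(m);h=np.median(hsv[m],axis=0)
        if 14<h[0]<34 and h[1]>110: print(n,'ferrule',round(d['p'],2),d['position'],h,xs.min(),xs.max(),ys.min(),ys.max())
    for k in('pin_seat','lever_pivot','lever_knob','catch_tab'):
        for d in manip.mark_of(n,k)[:1]: print(n,k,round(d['p'],2),np.round(d['position'],1),at_z(n,d['position'],Z[k],s))
    print(n,[np.round(proj(n,(.4505,-.180,z),s)) for z in(.018,.056,.094)])
E
```

```text
15.3 [ 0.4534 -0.1822  0.1402] [-0.1837  0.538  -0.1956] 0.4995484650693301 [-0.6113  0.49    1.8583 -0.      0.7932 -1.6934]
wrist ferrule 0.77 [255.1, 189.7] [ 21.  171.  151.5] 238 267 171 209
wrist pin_seat 0.7 [254.3 181.9] [ 0.4504 -0.1783  0.018 ]
wrist lever_pivot 0.83 [266.3 268.1] [ 0.5147 -0.2005  0.06  ]
wrist catch_tab 0.57 [166.7 251.8] [ 0.4621 -0.2756  0.053 ]
wrist [array([253., 183.]), array([253., 196.]), array([253., 214.])]
side ferrule 0.75 [272.1, 202.2] [ 19. 149. 162.] 265 276 189 209
side pin_seat 0.92 [270.4 205.7] [ 0.4521 -0.1801  0.018 ]
side lever_pivot 0.96 [290.5 178. ] [ 0.5071 -0.2089  0.06  ]
side lever_knob 0.75 [335.4 184. ] [ 0.5094 -0.3049  0.06  ]
side catch_tab 0.49 [318.5 195.4] [ 0.4653 -0.2776  0.053 ]
side [array([270., 206.]), array([270., 191.]), array([271., 174.])]
top [array([264., 180.]), array([265., 178.]), array([265., 176.])]
```

Request:
step_arm --targets "-15 -25 0 0; -29 -50 0 0; -29 -50 0 0; -29 -50 0 0; -29 -50 30 0; -29 -50 60 0; -29 -50 80 0; -29 -50 88 0; -29 -50 88 0; -29 -50 88 0" --gripper 1

```text
t: 17.2
tcp_pos: [0.456, -0.2399, 0.0529]
tool_rot: [0.242, 0.97, -0.0, 0.0]
force: [-1.1, -0.2, -0.3]
finger_gap: -0.006
gripper_force: 0.0
```

```bash
python3 - <<'E'
from h import *
np.set_printoptions(precision=4,suppress=True)
s=manip.sense();print(s['t'],s['tcp_pos'],s['force'],s['finger_gap'])
for n in('wrist','side','top'):
    manip.snapshot(n)
    for k in('lever_pivot','lever_knob','catch_tab'):
        for d in manip.mark_of(n,k)[:1]: print(n,k,round(d['p'],2),np.round(d['position'],1),at_z(n,d['position'],Z[k],s))
E
```

```text
17.2 [ 0.456  -0.2399  0.0529] [-1.136  -0.1605 -0.348 ] -0.005963809350546865
wrist lever_pivot 0.66 [352.  299.6] [ 0.5118 -0.2007  0.06  ]
wrist catch_tab 0.61 [330.8 180.1] [ 0.4379 -0.1845  0.053 ]
side lever_pivot 0.79 [289.7 178.1] [ 0.5062 -0.2074  0.06  ]
side lever_knob 0.76 [336.9 185.8] [ 0.5029 -0.309   0.06  ]
side catch_tab 0.41 [316.8 195.2] [ 0.4651 -0.2741  0.053 ]
```

Request:
step_arm --targets "-3 -5 1 0; -6 -11 2 0; -9 -17 2 0; -12 -23 2 0; -15 -29 2 0; -19 -35 2 0; -22 -41 2 0; -25 -47 2 0; -28 -53 2 0; -31 -58 2 0; -31 -58 2 0"

```text
t: 18.9
tcp_pos: [0.4562, -0.3072, 0.0504]
tool_rot: [0.242, 0.97, -0.0, 0.001]
force: [-0.6, -0.0, -0.5]
finger_gap: -0.001
gripper_force: 0.0
```

Request:
step_arm --targets "-1 -2 4 0; -2 -4 8 0; -2 -4 12 0; -2 -4 16 0; -2 -4 20 0; -2 -4 23 0; -2 -4 25 0; -2 -4 26 0; -2 -4 26 0"

```text
t: 19.8
tcp_pos: [0.4556, -0.3102, 0.0241]
tool_rot: [0.242, 0.97, 0.0, -0.0]
force: [-0.5, -0.5, -1.0]
finger_gap: -0.0
gripper_force: 0.0
```

Request:
step_arm --targets "0 0 1 0; 0 0 2 0; 0 0 3 0; 0 0 3 0"

```text
t: 20.2
tcp_pos: [0.4557, -0.3103, 0.0212]
tool_rot: [0.242, 0.97, -0.0, 0.0]
force: [0.8, -0.6, -0.3]
finger_gap: -0.002
gripper_force: 0.0
```

Request:
step_arm --targets "0 0 1 0; 0 0 2 0; 0 0 2 0"

```text
t: 20.5
tcp_pos: [0.4558, -0.3105, 0.0195]
tool_rot: [0.242, 0.97, -0.0, 0.0]
force: [1.1, -0.7, 2.3]
finger_gap: 0.0
gripper_force: 1.1
```

Request:
step_arm --targets "0 0 -30 0; 0 0 -70 0; 0 0 -100 0; 0 0 -100 0; 0 0 -100 0" --gripper 0.3

```text
t: 21.0
tcp_pos: [0.4558, -0.3104, 0.1198]
tool_rot: [0.242, 0.97, -0.0, 0.001]
force: [-0.0, 0.9, -0.3]
finger_gap: 0.701
gripper_force: 0.0
```

```bash
python3 - <<'E'
from h import *
np.set_printoptions(precision=4,suppress=True)
s=manip.sense();print(s['t'],s['tcp_pos'],s['force'],s['finger_gap'])
for n in('wrist','side','top'):
    im=manip.snapshot(n);hsv=cv2.cvtColor(im,cv2.COLOR_RGB2HSV)
    red=((hsv[...,0]<6)|(hsv[...,0]>174))&(hsv[...,1]>170)&(hsv[...,2]>90)
    c,l,st,ce=cv2.connectedComponentsWithStats(red.astype(np.uint8))
    for i in range(1,c):
        if st[i,4]>8: print(n,'red',st[i],ce[i],'@.02',at_z(n,ce[i],.02,s))
    print(n,'exp flat/upright',[np.round(proj(n,p,s)) for p in((.463,-.3105,.02),(.463,-.2755,.053))])
    for k in('lever_pivot','lever_knob','catch_tab'):
        for d in manip.mark_of(n,k)[:1]: print(n,k,round(d['p'],2),np.round(d['position'],1),at_z(n,d['position'],Z[k] if k!='catch_tab' else .018,s))
E
```

```text
21.0 [ 0.4558 -0.3104  0.1198] [-0.0149  0.9031 -0.2806] 0.7011396079399732
wrist red [ 242  170   55   39 1212] [268.269  190.0182] @.02 [ 0.459  -0.2963  0.02  ]
wrist red [281 204  28  22 364] [294.5522 214.3077] @.02 [ 0.4903 -0.2858  0.02  ]
wrist exp flat/upright [array([256., 201.]), array([297., 196.])]
wrist lever_pivot 0.58 [404.7 208.4] [ 0.5122 -0.2007  0.06  ]
wrist lever_knob 0.68 [285.2 264.8] [ 0.5094 -0.3086  0.06  ]
wrist catch_tab 0.59 [257.9 196.2] [ 0.4604 -0.3071  0.018 ]
side red [319 202  11   6  49] [323.9388 204.5306] @.02 [ 0.4862 -0.2878  0.02  ]
side red [316 209  23  10 147] [326.7211 213.6667] @.02 [ 0.4534 -0.2991  0.02  ]
side exp flat/upright [array([333., 212.]), array([317., 196.])]
side lever_pivot 0.83 [291.9 175.8] [ 0.5175 -0.2096  0.06  ]
side lever_knob 0.67 [335.4 183.5] [ 0.5115 -0.3046  0.06  ]
side catch_tab 0.74 [329.6 214. ] [ 0.457  -0.3046  0.018 ]
top exp flat/upright [array([322., 175.]), array([308., 173.])]
```

Request:
step_arm --targets "-24 14 0 0; -47 29 0 0; -47 29 0 0; -47 29 25 0; -47 29 50 0; -47 29 66 0; -47 29 72 0; -47 29 72 0; -47 29 72 0"

```text
t: 22.5
tcp_pos: [0.511, -0.3072, 0.0479]
tool_rot: [0.242, 0.97, -0.0, 0.0]
force: [-1.2, 0.2, 0.4]
finger_gap: 0.698
gripper_force: 0.0
```

Request:
step_arm --targets "0 0 0 0; 0 0 0 0; 0 0 0 0; 0 0 0 0; 0 0 0 0; 0 0 0 0" --gripper 1 --squeeze 50

```text
t: 23.1
tcp_pos: [0.5103, -0.3092, 0.0485]
tool_rot: [0.241, 0.97, -0.002, 0.0]
force: [-4.9, -4.6, 3.6]
finger_gap: 0.211
gripper_force: 48.7
```

```bash
python3 - <<'E'
from h import *
s=manip.sense();M=R.from_quat(s['tool_rot']).as_matrix()
a0=np.radians(-91.4);u=lambda a:np.array([np.cos(a),np.sin(a),0])
for th in np.r_[np.linspace(.1,1.2,12),1.25,1.31,1.35]: 
    d=M.T@(105*(u(a0-th)-u(a0)));print(round(th,2),d.round(1)[:2],(s['tcp_pos']+.105*(u(a0-th)-u(a0))).round(4))
E
```

```text
0.1 [ 9.6 -4.2] [ 0.4998 -0.3084  0.0485]
0.2 [19.6 -7.5] [ 0.4895 -0.3066  0.0485]
0.3 [29.9 -9.7] [ 0.4794 -0.3037  0.0485]
0.4 [ 40.3 -10.9] [ 0.4696 -0.2999  0.0485]
0.5 [ 50.8 -11. ] [ 0.4603 -0.2951  0.0485]
0.6 [ 61.2 -10.1] [ 0.4514 -0.2894  0.0485]
0.7 [71.5 -8.1] [ 0.4432 -0.2828  0.0485]
0.8 [81.6 -5.2] [ 0.4357 -0.2755  0.0485]
0.9 [91.3 -1.2] [ 0.429  -0.2674  0.0485]
1.0 [100.6   3.7] [ 0.4231 -0.2588  0.0485]
1.1 [109.4   9.5] [ 0.4181 -0.2495  0.0485]
1.2 [117.5  16.1] [ 0.4141 -0.2398  0.0485]
1.25 [121.3  19.8] [ 0.4124 -0.2349  0.0485]
1.31 [125.6  24.4] [ 0.4107 -0.2288  0.0485]
1.35 [128.3  27.6] [ 0.4098 -0.2247  0.0485]
```

First part of the swing, to check that the lever moves freely.

Request:
step_arm --targets "5 -2 0 0; 10 -4 0 0; 15 -6 0 0; 20 -8 0 0; 25 -9 0 0; 30 -10 0 0; 30 -10 0 0" --squeeze 40

```text
t: 23.8
tcp_pos: [0.4829, -0.3044, 0.0486]
tool_rot: [0.244, 0.97, -0.002, 0.005]
force: [5.3, -3.6, -0.5]
finger_gap: 0.215
gripper_force: 50.1
```

Request:
step_arm --targets "10 -1 0 0; 21 -1 0 0; 31 0 0 0; 41 2 0 0; 52 5 0 0; 61 9 0 0; 71 14 0 0; 79 20 0 0; 87 26 0 0; 87 26 0 0"

```text
t: 24.8
tcp_pos: [0.4075, -0.2393, 0.0486]
tool_rot: [0.241, 0.971, -0.001, -0.006]
force: [-32.4, -23.1, 15.1]
finger_gap: 0.214
gripper_force: 49.1
```

Request:
step_arm --targets "3 -1 0 0; 6 -2 0 0; 8 0 0 0; 9 1 0 0; 9 1 0 0; 9 1 0 0"

```text
t: 25.4
tcp_pos: [0.4056, -0.2356, 0.0485]
tool_rot: [0.242, 0.97, -0.002, -0.0]
force: [-16.1, -14.1, 9.4]
finger_gap: 0.209
gripper_force: 47.1
```

Request:
step_arm --targets "2 0 0 0; 4 0 0 0; 4 0 0 0; 4 0 0 0"

```text
t: 25.8
tcp_pos: [0.4048, -0.2341, 0.0485]
tool_rot: [0.242, 0.97, -0.002, 0.002]
force: [-6.4, -10.7, 4.8]
finger_gap: 0.207
gripper_force: 46.2
```

```bash
python3 - <<'E'
from h import *
np.set_printoptions(precision=4,suppress=True)
s=manip.sense();print(s['t'],s['tcp_pos'],s['force'],s['finger_gap'],s['q'])
for n in('wrist','side','top'):
    manip.snapshot(n)
    for k in('pin_seat','lever_pivot','lever_knob','catch_tab','nose','ferrule_center'):
        for d in manip.mark_of(n,k)[:1 if k!='ferrule_center' else 4]: print(n,k,round(d['p'],2),np.round(d['position'],1),at_z(n,d['position'],dict(Z,nose=.035,catch_tab=.018,ferrule_center=.037)[k],s))
E
```

```text
25.8 [ 0.4048 -0.2341  0.0485] [ -6.3596 -10.6732   4.803 ] 0.20715800964286 [-0.7628  0.6516  1.9692 -0.0038  0.5147 -1.8408]
wrist pin_seat 0.8 [353.4 248.6] [ 0.4523 -0.1796  0.018 ]
wrist lever_knob 0.82 [255.3 280.4] [ 0.4151 -0.2376  0.06  ]
wrist nose 0.91 [305.1 299.6] [ 0.462 -0.224  0.035]
wrist ferrule_center 0.96 [281.5  29.5] [ 0.307  -0.1651  0.037 ]
wrist ferrule_center 0.94 [361.3 257.1] [ 0.4478 -0.1785  0.037 ]
wrist ferrule_center 0.89 [130.2 289.9] [ 0.4004 -0.3274  0.037 ]
wrist ferrule_center 0.61 [ 79.7 119.8] [ 0.2908 -0.2867  0.037 ]
side pin_seat 0.93 [271.8 206.8] [ 0.4488 -0.184   0.018 ]
side lever_knob 0.67 [295.6 201.1] [ 0.4195 -0.2398  0.06  ]
side catch_tab 0.59 [330.7 212.6] [ 0.4628 -0.306   0.018 ]
side nose 0.4 [293.1 202.3] [ 0.4526 -0.2282  0.035 ]
side ferrule_center 0.84 [342.3 232.9] [ 0.3725 -0.34    0.037 ]
side ferrule_center 0.71 [276.3 250. ] [ 0.2885 -0.2358  0.037 ]
side ferrule_center 0.69 [308.6 264.6] [ 0.2662 -0.2978  0.037 ]
side ferrule_center 0.57 [238.4 248.8] [ 0.2726 -0.1711  0.037 ]
```

Request:
step_arm --targets "1 1 0 0; 2 2 0 0; 3 3 0 0; 3 3 0 0; 3 3 0 0"

```text
t: 27.35
tcp_pos: [0.4032, -0.2301, 0.0485]
tool_rot: [0.242, 0.97, -0.002, 0.002]
force: [-7.8, -10.9, 5.4]
finger_gap: 0.211
gripper_force: 45.7
```

Request:
step_arm --targets "1 1 0 0; 2 2 0 0; 3 3 0 0; 3 3 0 0; 3 3 0 0"

```text
t: 27.85
tcp_pos: [0.4018, -0.2261, 0.0485]
tool_rot: [0.242, 0.97, -0.002, 0.002]
force: [-9.6, -12.5, 5.9]
finger_gap: 0.212
gripper_force: 45.4
```

Request:
step_arm --targets "1 1 0 0; 2 2 0 0; 3 3 0 0; 3 3 0 0; 3 3 0 0"

```text
t: 28.35
tcp_pos: [0.401, -0.223, 0.0485]
tool_rot: [0.242, 0.97, -0.003, 0.002]
force: [-10.8, -14.5, 3.7]
finger_gap: 0.21
gripper_force: 45.3
```

```bash
cat > m.py <<'E'
from h import *
np.set_printoptions(precision=4,suppress=True)
s=manip.sense();print(s['t'],s['tcp_pos'],s['force'],s['finger_gap'])
P=np.array([.4515,-.1800])
for n in('wrist','side'):
    manip.snapshot(n)
    for k in('lever_pivot','lever_knob','nose','pin_seat','catch_tab'):
        for d in manip.mark_of(n,k)[:1]:
            p=at_z(n,d['position'],dict(Z,nose=.035,catch_tab=.018)[k],s); print(n,k,round(d['p'],2),p[:2],'tool',tool(p,s).round(1), 'az from pivot',np.degrees(np.arctan2(p[1]+.204,p[0]-.511)).round(1))
    for k in ('lever_knob','lever'):
        for d in manip.masks_of(n,k)[:1]:
            ys,xs=np.nonzero(d['pixels']);print(n,'mask',k,round(d['p'],2),xs.min(),xs.max(),ys.min(),ys.max(),d['position'])
E
python3 m.py
```

```text
28.35 [ 0.401  -0.223   0.0485] [-10.7635 -14.493    3.7035] 0.2100543048942132
wrist lever_knob 0.64 [ 0.4093 -0.2285] tool [-10.   -1.  -11.5] az from pivot -166.4
wrist nose 0.49 [ 0.4223 -0.2343] tool [-24.1   0.1  13.6] az from pivot -161.1
wrist pin_seat 0.78 [ 0.4517 -0.1797] tool [-24.3  62.2  30.3] az from pivot 157.7
wrist mask lever_knob 0.76 234 354 236 355 [253.9, 276.0]
wrist mask lever 0.59 234 357 236 356 [253.4, 277.2]
side lever_knob 0.41 [ 0.4091 -0.228 ] tool [ -9.6  -0.7 -11.5] az from pivot -166.8
side pin_seat 0.84 [ 0.4555 -0.1765] tool [-26.1  66.8  30.3] az from pivot 153.7
side mask lever_knob 0.56 282 294 197 220 [285.1, 214.2]
side mask lever 0.68 175 197 193 209 [184.5, 198.7]
```

Request:
step_arm --targets "0 1 0 0; 0 2 0 0; 0 3 0 0; 0 3 0 0" --squeeze 60

```text
t: 29.55
tcp_pos: [0.4012, -0.2228, 0.0486]
tool_rot: [0.241, 0.97, -0.005, 0.002]
force: [-20.5, -27.2, 4.9]
finger_gap: 0.21
gripper_force: 60.0
```

```bash
python3 m.py
```

```text
29.55 [ 0.4012 -0.2228  0.0486] [-20.46   -27.1982   4.8571] 0.20991549324950678
wrist lever_pivot 0.83 [ 0.5128 -0.2008] tool [-88.4  71.6 -11.5] az from pivot 60.5
wrist lever_knob 0.83 [ 0.4098 -0.2268] tool [ -9.5   0.4 -11.4] az from pivot -167.3
wrist pin_seat 0.77 [ 0.45   -0.1787] tool [-22.4  62.   30.2] az from pivot 157.5
wrist mask lever_knob 0.86 234 353 236 356 [252.6, 277.9]
wrist mask lever 0.97 234 355 236 356 [254.3, 280.7]
side lever_knob 0.58 [ 0.4009 -0.2297] tool [ -3.1  -6.4 -11.3] az from pivot -166.8
side pin_seat 0.65 [ 0.4511 -0.1821] tool [-24.9  59.5  30.3] az from pivot 159.9
side catch_tab 0.48 [ 0.453  -0.3104] tool [-86.6 -52.9  31.5] az from pivot -118.6
side mask lever_knob 0.63 282 293 197 219 [285.6, 215.9]
side mask lever 0.63 284 293 214 219 [286.8, 213.1]
```

Request:
step_arm --targets "0 -1 0 0; 0 -1 0 0; 0 -1 0 0; 0 -1 0 0; 0 -1 0 0"

```text
t: 30.85
tcp_pos: [0.4011, -0.2229, 0.0486]
tool_rot: [0.242, 0.97, -0.004, 0.002]
force: [-17.3, -22.9, 4.6]
finger_gap: 0.204
gripper_force: 59.9
```

```bash
python3 - <<'E'
from h import *
s=manip.sense();print(s['t'],s['tcp_pos'],s['force'],s['finger_gap'])
for n in('wrist','side'):
    im=manip.snapshot(n);hsv=cv2.cvtColor(im,cv2.COLOR_RGB2HSV)
    for d in manip.masks_of(n,'ferrule')[:6]:
        m=d['pixels'];ys,xs=np.nonzero(m);h=np.median(hsv[m],axis=0)
        if h[1]>110 and h[0]<40: print(n,round(d['p'],2),np.round(d['position']),xs.min(),xs.max(),ys.min(),ys.max())
    print([np.round(proj(n,(.4515,-.180,z),s)) for z in(.018,.037,.056)])
E
```

```text
30.85 [ 0.40109508 -0.22285739  0.04856533] [-17.30159259 -22.91060582   4.6159925 ] 0.2037702028741247
wrist 0.96 [348. 267.] 325 374 243 294
[array([340., 259.]), array([347., 274.]), array([355., 292.])]
side 0.57 [268. 202.] 264 275 190 210
[array([270., 206.]), array([270., 198.]), array([271., 190.])]
```

Two checks agree that the job is ready to hand in:
- **Ferrule:** it sits where a fully home ferrule should appear in both the wrist and side pictures.
- **Lever:** it is hard against its stop, and the grip and force readings are steady.

```bash
python3 -c "
from station import manip
print(manip.sign_off())"
```

```text
the job is handed in; nothing more can be done
None
```

I handed the job in with the ferrule fully home on the pin, the catch flipped flat, and the lever still held against its stop by the knob; the hand-in gave no verdict, and I viewed 11 pictures against the limit of 10.

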